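# Close up a spark guard on its telescopic arm

## Task

Bring the spark guard's clear pane up to the cup that is mounted on the spindle. First take the steel beaker that stands crowding the guard's sloping arm and stand it upright on the black rubber mat, clear of the one already there; then squeeze in the arm's two sprung buttons and slide the outer tube up the slope, from hole to hole, until the pane is 5 to 25 mm from the spindle's cup, and leave the guard there, locked, with both buttons popped fully out through a pair of holes. The pane must never touch the cup, and everything else stays where it is.

Things in the scene. Friction and masses are not known exactly. Their poses are not given: they have to be found in the camera images.
- beaker: Steel beaker to be moved, standing mouth down close beside the guard's arm (left or right of it), so that a finger has no room there: a plain cylinder 60 mm in diameter (rolled rim at the foot 65 mm), 200 mm high, about 0.25 kg. Origin at the centre of its foot, z up its axis. Take it round its sides from above.
- mat: Black rubber mat fixed to the bench, 200 mm (x) by 170 mm (y), 6 mm thick. Origin at the centre of its underside, so its top is at z = 6 mm.
- mat_beaker: A second beaker, the same as the first, which stands on the +x half of the mat and must stay there; the mat's -x half is free. Origin at the centre of its foot.
- guard: The spark guard's cast foot, bolted down, 130 mm (x) by 90 mm (y), 18 mm high, and the fixed inner tube, 26 mm square, that rises from it at 62 degrees above level. Origin on the bench; x points level the way the arm leans, towards the spindle's cup. The tubes' axis passes 45 mm above the origin. The outer tube slides on the inner one and carries the pane.
- buttons (a point): The point on the tubes' axis midway between the two sprung buttons, 160 mm up the slope and 186 mm above the bench; it stays put when the outer tube slides. Axes as the guard's. The brass buttons, 11 mm in diameter with domed tips, sit in the inner tube at its +y and -y side; popped out through the outer tube's holes, their tips stand 21 mm from the axis, 5 mm proud of the tube.
- tube_low_end (a point): Centre of the lower end (black collar) of the outer tube; x points up along the slope, y across. The aluminium outer tube is 32 mm square and 240 mm long, with walls of 2.2 mm and five pairs of 13 mm holes, 30 mm apart, in its +y and -y faces, 15, 45, 75, 105 and 135 mm from this end. The tube with its pane weighs 0.4 kg.
- sleeve (a joint): How far (m) the outer tube has been slid up the slope, 0 to 0.124. Its hole pairs come over the buttons at 0, 0.030, 0.060, 0.090 and 0.120, with 1 mm of play either way. It mostly starts between two pairs with the buttons held in under its walls: then it slides freely (friction 5 N, so it stays where left) until the next pair comes over the buttons, which pop out and lock it both ways.
- button_left (a joint): How far (m) the +y button is pressed in: 0 popped fully out, 0.005 flush with the outer tube's side, 0.007 held in under its wall. A locked tube is freed by squeezing both buttons flush (4 N each): a gripper closed across the tube at the buttons does that and holds the tube in the same grasp; pulling along the slope with 10 to 20 N then drives the domed buttons in under the wall.
- button_right (a joint): The same for the -y button.
- pane_face (a point): Centre of the cup side of the pane, clear plastic in a yellow frame, 170 mm wide, 152 mm high, upright, bracketed to the outer tube's upper end. The pane moves with the tube, 0.469 mm level and 0.883 mm up per mm of slide.
- handle_ball (a point): Centre of the black ball, 24 mm in diameter, on the end of the guard's pull handle: a level steel rod, 10 mm thick, that runs back from the outer tube's upper end towards -x of the guard. It moves with the outer tube; with that at 0 the ball is 100 mm above the buttons point and 2 mm to its +x, so a hand that takes the tube at the buttons must lean back (its wrist towards -x) to pass it.
- cup_front (a point): The point of the spindle's cup nearest the guard, at mid length, 280 mm above the bench. The cup is polished steel, 60 mm in diameter, 200 mm long, axis level along y, on the green headstock: a box 0.21 m square, 0.37 m high, that begins 140 mm to +y of here. x points level away from the guard: the gap from pane to cup is minus the x of the pane_face point in this frame.
- wax_tin: Red tin, 62 mm in diameter, 45 mm high, beside the arm on the side where the beaker is not, too low to hinder a finger at the buttons; stays. Origin at the centre of its underside.
- angle_grinder: Angle grinder lying on the bench, about 270 mm long, 70 mm high; stays. Origin below its middle.
- mallet: Mallet lying along its x axis, 270 mm long, black rubber head 110 mm by 62 mm by 60 mm at the +x end; stays. Origin below its middle.
- former: Turned wooden former, 84 mm in diameter, 118 mm high, standing; stays. Origin at the centre of its underside.
- forming_tool: Steel forming tool with a wooden handle, 300 mm long, lying along its x axis; stays. Origin below its middle.

How it is judged (in metres and radians):
On the way, in this order (a step that is already met when the one before it is completed fails the run):
1. the crowding beaker stands upright on the mat, let go (x of beaker in the frame of mat between -0.076 and 0.076 m and y of beaker in the frame of mat between -0.061 and 0.061 m and z of beaker in the frame of mat between 0.003 and 0.01 m and angle between beaker's own z axis and vertical below 0.1 rad and linear speed of beaker below 0.03 m/s and horizontal distance between beaker and mat_beaker above 0.062 m and contact force between the fingers and beaker below 0.3 N), for 0.3 s.
2. the pane is 5 to 25 mm from the cup and both buttons are out through a pair of holes (x of pane_face in the frame of cup_front between -0.025 and -0.005 m and value of joint each of button_left, button_right below 0.0015 m), for 0.2 s.
At the end, for the whole second after the job is handed in: The beaker stands upright (0.1 rad) and still on the mat (its centre within 76 mm of the mat's in x, 61 mm in y, over 62 mm from the other beaker's); the pane is 5 to 25 mm, measured level, from the spindle's cup; both buttons are within 1.5 mm of fully out and the outer tube is still (all of step 2 and x of beaker in the frame of mat between -0.076 and 0.076 m and y of beaker in the frame of mat between -0.061 and 0.061 m and z of beaker in the frame of mat between 0.003 and 0.01 m and angle between beaker's own z axis and vertical below 0.1 rad and linear speed of beaker below 0.03 m/s and horizontal distance between beaker and mat_beaker above 0.062 m and velocity of joint sleeve between -0.01 and 0.01 m/s); the robot touches nothing.
It fails at once if the pane touches the spindle's cup (gap under 1 mm) (x of pane_face in the frame of cup_front above -0.001 m).
It fails at once if a bystander (mat beaker, wax tin, angle grinder, mallet, former or forming tool) is moved by more than 15 mm (distance of any of mat_beaker, wax_tin, angle_grinder, mallet, former, forming_tool from where it was at the start of the episode above 0.015 m).
It fails at once if the beaker on the mat or the former is tipped over (angle between any of mat_beaker, former's own z axis and vertical above 0.3 rad).
It also fails if it takes over 64 s, if anything falls off the work surface, if the arm or the gripper's body presses on something with over 40 N, if the wrist force passes 120 N, or if a joint passes its speed limit or range.

## Robot

A 7-joint arm with a two-finger parallel gripper is mounted at the origin on the work surface. World frame = base frame: x ahead of the robot, y to its left, z up, the work surface at z = 0. Lengths are in mm, angles in degrees, forces in N, time in s.
With the tool pointing down it reaches from about 425 to 975 mm from the base axis. Payload 16.7 kg.
Tool frame: the origin (TCP) lies at the very end of the fingers, on their centre line; the grasp point (between the pads) lies 19 mm behind it; x points along the fingers, y is the direction in which the jaws open and shut, and the axes are right-handed (so a half turn about x gives the same grasp; the last joint's range is limited). The gripper opens to 85 mm and grips with 20 to 120 N. Pads are 22 mm wide; open, the fingers measure 114 mm over their backs; the gripper's body (76 mm by 85 mm) begins 54 mm behind the grasp point. The pads swing forward as they close: fully open they stand 13 mm farther back than shut.
Start: joints at [-85.571, 24.414, 4.234, 92.017, -1.954, 63.644, -3.845], TCP at [151.789, 657.675, 231.302] pointing down, gripper open.
Joint ranges: [-163.25, 163.25], [-28.42, 122.38], [-70.27, 78.77], [12.13, 141.07], [-58.53, 238.53], [9.26, 117.41], [-156.51, 156.51]. Speed limits (degrees/s): [108.29, 108.29, 136.94, 136.94, 172.46, 172.46, 172.46].

## Interface

Orientations are given as [roll, pitch, yaw] about the fixed x, y, z axes, in that order (R = Rz(yaw) Ry(pitch) Rx(roll)).
In Python, from bench import * gives the robot as it stands.
- The arm moves only by the tool step_arm, never from a script. Its argument "steps" is one flat list of numbers, 7 for each row, row after row: the shift along the tool's x, y, z in cm, then the turn, a rotation vector about the tool's x, y, z in degrees, then the closure, from 0 (fully open) to 1 (shut). In form: [x, y, z, ax, ay, az, hand, x, y, z, ax, ay, az, hand, ...]. A call has 1 to 12 rows; each row is the pose to reach, as a shift and turn from the pose measured when the call began, along the tool's axes at that moment; what a row does not reach only later rows make up. A row lasts 1/10 s, in which the tool goes at most 50 mm and 8.59 degrees, less where a joint would pass 70% of its speed; a pose out of reach is approached as far as the arm can. A call with a gripper value outside its range is refused whole. The fingers move at their own pace and stop on an object; "squeeze" is the grip in N (left out, the last holds). Time passes only in rows, so rows that repeat a pose let the fingers close. It gives the time, the measured TCP pose, the force and the opening at its end, in the units of the state.
- sense(): the state, without advancing time (a new reading comes with each control period).
- snapshot(name): name is "scene" or "top" or "wrist"; returns (picture, depth): 480x640x3 uint8, red, green, blue; 480x640 float32, mm along the optical axis (not along the pixel's ray), 0 where there is no reading.
- get_calibration(name): a dict with "vertical_fov" (degrees; the focal length in pixels is half the picture's height over the tangent of half this angle, whatever the lens; pixels are square), "cx", "cy" (the principal point, pixels), "xyz" and "attitude" of the camera in the world. Camera axes: x right, y down, z forward; pixel columns grow to the right and rows downward; lengths in mm; the calibration is good to about 2 mm. A picture is of the moment at which its call begins: read the wrist's pose just before it. get_calibration takes no time and is no camera call; for the wrist camera it gives the pose at the moment of the call.
- sign_off(): hands the job in, once; it reports no verdict.
The state is a dict: "time_s": time; "joints": joint angles; "qd": joint speeds; "joint_efforts": joint torques, N m; "tool_pos": TCP position; "tcp_rot": TCP orientation; "wrist_force": force on the tool from outside, world axes, zero at the start; "moment": the same for the moment, N m; "opening": finger opening in mm.
Only numpy, scipy, OpenCV 4.12 (cv2) and the standard library are available. Lean on these libraries where they do the work, as an engineer would, in place of code of your own. Each camera call takes 0.05 s, during which the arm holds its last target. There are 200 camera calls.

## Working session

There is one attempt and no reset: what is moved stays moved. The work goes in short steps, Python scripts to look and compute and a tool call to move; the robot and the scene stay as the last step left them, time stands still between calls to the robot, and variables do not carry over. Pictures are saved under pics/ and viewed, about 8 in all and at most 12, crops included, and the job is handed in when it is done.

Besides the shell and the picture viewer there is one more tool, called after "Emit:" as name(argument=value, ...), one argument or row to a line, values as JSON. step_arm: Moves the arm, as the interface text tells. Its arguments: {"type":"object","properties":{"steps":{"type":"array","items":{"type":"number"}},"squeeze":{"type":"number"}},"required":["steps"]}

```bash
mkdir -p pics; ls; cat > h.py <<'E'
from bench import *
import numpy as np, cv2
from scipy.spatial.transform import Rotation as R
def cam(n):
    c=get_calibration(n); return c
def shot(n,f):
    c=get_calibration(n); p,d=snapshot(n)
    cv2.imwrite('pics/'+f+'.png',p[:,:,::-1]); np.savez('pics/'+f+'.npz',p=p,d=d,c=np.array(c,dtype=object))
    return p,d,c
def load(f):
    z=np.load('pics/'+f+'.npz',allow_pickle=True); return z['p'],z['d'],z['c'].item()
def Rc(c): return R.from_euler('xyz',c['attitude'],degrees=True).as_matrix()
def w(c,u,v,z):
    f=240/np.tan(np.radians(c['vertical_fov']/2))
    u,v,z=map(np.asarray,(u,v,z))
    P=np.stack([(u-c['cx'])/f*z,(v-c['cy'])/f*z,z],-1)
    return P@Rc(c).T+np.array(c['xyz'])
def cloud(f):
    p,d,c=load(f); v,u=np.mgrid[:480,:640]; W=w(c,u,v,d); W[d<=0]=np.nan; return p,W,c
def proj(c,X):
    f=240/np.tan(np.radians(c['vertical_fov']/2))
    q=(np.asarray(X)-np.array(c['xyz']))@Rc(c); return q[...,:2]/q[...,2:]*f+[c['cx'],c['cy']]
def T():
    s=sense(); return np.array(s['tool_pos']),R.from_euler('xyz',s['tcp_rot'],degrees=True)
def delta(pos,rot):
    "shift cm & rotvec deg in tool axes to reach world pose"
    p,r=T(); return r.inv().apply(np.array(pos)-p)/10,(r.inv()*rot).as_rotvec(degrees=True)
E
python3 - <<'E'
from h import *
s=sense();print(s)
for n in('scene','top'):
    p,d,c=shot(n,n+'0');print(n,c,(d>0).mean())
E
```

```text
pics
{'time_s': 0.0, 'joints': array([-85.57035773,  24.4508624 ,   4.23072482,  92.05183471,
        -1.95425906,  63.64412873,  -3.84424641]), 'qd': array([-0.02363154, -0.03084234, -0.00497106,  0.01787917,  0.06038234,
        0.00768138, -0.02496179]), 'joint_efforts': array([ 2.27141238e-03, -9.49872637e+01,  3.76228631e+00, -4.63497305e+01,
        1.93105917e-02,  1.04590959e-02, -1.51495072e-05]), 'tool_pos': array([151.71603799, 657.30868678, 230.59930303]), 'tcp_rot': array([-86.2248929 ,  89.92531684, -99.22141524]), 'wrist_force': array([ 0.39789862,  0.11079351, -0.64323922]), 'moment': array([ 0.00835615, -0.0062    ,  0.00345666]), 'opening': 85.3282198011869}
scene {'vertical_fov': 51.08229267245512, 'cx': 312.8921481443441, 'cy': 239.08045165756505, 'xyz': array([513.19261394, 728.45170224, 971.37814344]), 'attitude': array([-138.91030372,    0.37162344, -179.91950284])} 0.9960384114583334
top {'vertical_fov': 43.71594400142648, 'cx': 327.5825651910618, 'cy': 238.14132022355534, 'xyz': array([ 428.82999694,   19.08927259, 1523.72192055]), 'attitude': array([-175.4269235 ,    0.24929861,  -90.70844619])} 0.9960091145833333
```

View pics/scene0.png

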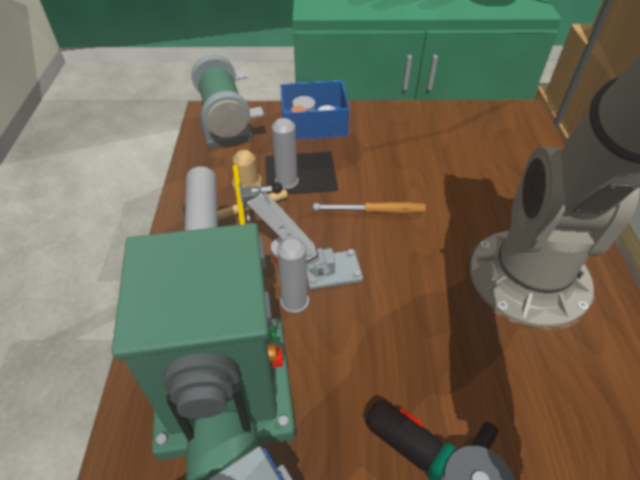

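View pics/top0.png

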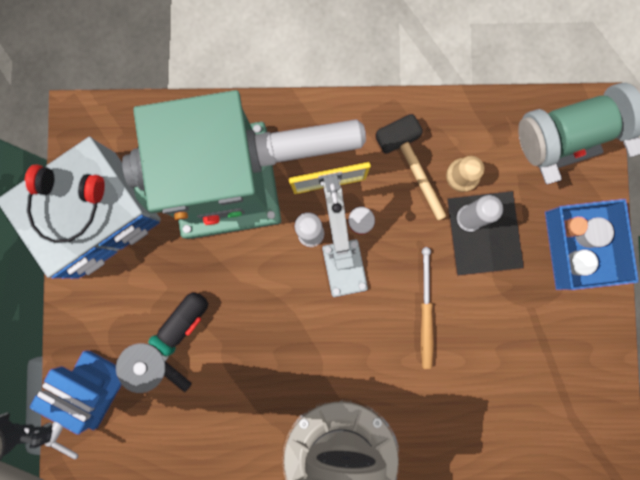

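The scene view shows the beaker at (292,270) on the arm's +y side, the mat at (305,172) with its own beaker at (285,150), and the guard foot at (333,268). The top view shows the crowding beaker's top at (308,228), the tin at (362,220), the guard foot at (345,270), the pane at (330,178), the cup end at (350,138), and the mat at (487,232).

```bash
python3 - <<'E'
from h import *
p,W,c=cloud('top0')
def at(n,u,v,k=2):
    print(n,(u,v),np.nanmedian(W[v-k:v+k+1,u-k:u+k+1].reshape(-1,3),0).round(0))
for n,u,v in [('beak',308,228),('mb',488,208),('tin',362,220),('foot',345,285),('mat',490,260),('former',468,168),('cup',350,135),('cup',300,143),('collar',345,255),('tube',338,225),('ball',337,208),('pane',330,180),('tool',428,290),('mal',400,132)]: at(n,u,v)
Z=W[...,2]
def circ(n,u0,u1,v0,v1,zlo,zhi):
    m=np.zeros(Z.shape,bool); m[v0:v1,u0:u1]=True; m&=(Z>zlo)&(Z<zhi)
    q=W[m]; (cx,cy),r=cv2.minEnclosingCircle(q[:,:2].astype(np.float32)); print(n,len(q),q.mean(0).round(1),(round(cx),round(cy),round(r)))
circ('beaker',285,330,205,250,185,215); circ('mb',465,510,190,232,190,220); circ('tin',345,380,200,240,38,55); circ('former',440,490,150,195,100,125)
# mat: dark pixels
hsv=cv2.cvtColor(p,cv2.COLOR_RGB2HSV); m=(p.max(2)<60)&(abs(Z-6)<6); m[:,:440]=0;m[:,530:]=0;m[:185]=0;m[285:]=0
q=W[m][:,:2].astype(np.float32); print('mat',cv2.minAreaRect(q))
# foot
m=(Z>14)&(Z<24)&(hsv[...,1]<60);m2=np.zeros_like(m);m2[225:300,318:372]=1;m&=m2
q=W[m][:,:2].astype(np.float32);print('foot',len(q),cv2.minAreaRect(q))
# yellow frame
for n in('top0','scene0'):
    p,W,c=cloud(n);h=cv2.cvtColor(p,cv2.COLOR_RGB2HSV);m=(h[...,0]>22)&(h[...,0]<35)&(h[...,1]>180)&(h[...,2]>120)&(W[...,2]>100)
    q=W[m];print(n,'pane',len(q),q.mean(0).round(),q.min(0).round(),q.max(0).round(),cv2.minAreaRect(q[:,:2].astype(np.float32)))
    m=(W[...,2]>240)&(W[...,2]<330)&(h[...,1]<40)
    print(np.argwhere(m).shape)
# cup from top: highest line
p,W,c=cloud('top0')
m=np.zeros(Z.shape,bool);m[120:160,275:365]=1;m&=(W[...,2]>270)&(W[...,2]<345);q=W[m];print('cup',q[:,2].max(),q.min(0).round(),q.max(0).round())
t=q[q[:,2]>305];print(cv2.minAreaRect(t[:,:2].astype(np.float32)))
E
python3 - <<'E'
import sys;sys.path.insert(0,'.')
import cv2
a=cv2.imread('pics/scene0.png')[100:330,180:380];b=cv2.imread('pics/top0.png')[110:310,270:400]
import numpy as np
a=cv2.resize(a,(450,517),interpolation=2);b=cv2.resize(b,(336,517),interpolation=2)
cv2.imwrite('pics/crop0.png',np.hstack([a,b]))
E
```

```text
beak (308, 228) [558.  67. 201.]
mb (488, 208) [ 597. -333.  207.]
tin (362, 220) [591. -62.  47.]
foot (345, 285) [431. -18.  20.]
mat (490, 260) [ 489. -386.    5.]
former (468, 168) [ 704. -312.  118.]
cup (350, 135) [739. -26. 310.]
cup (300, 143) [724.  78. 308.]
collar (345, 255) [503. -18.  71.]
tube (338, 225) [565.  -0. 189.]
ball (337, 208) [588.   3. 307.]
pane (330, 180) [647.  17. 300.]
tool (428, 290) [ 416. -225.   20.]
mal (400, 132) [ 808. -160.   60.]
beaker 544 [562.1  67.1 196.4] (571, 57, 43)
mb 551 [ 595.7 -335.1  202.3] (596, -338, 30)
tin 502 [590.6 -59.6  46. ] (591, -60, 32)
former 453 [ 705.2 -320.6  111.5] (707, -322, 30)
mat ((551.6432495117188, -377.2065734863281), (157.0352325439453, 171.3760986328125), 5.4191131591796875)
foot 1047 ((492.93145751953125, -13.874408721923828), (168.6053924560547, 89.3850326538086), 10.619833946228027)
top0 pane 25 [656.  34. 250.] [643. -63. 170.] [675. 100. 301.] ((659.0031127929688, 18.56549835205078), (1.914482831954956, 166.21917724609375), 10.647196769714355)
(6392, 2)
scene0 pane 254 [663.  23. 294.] [647. -63. 238.] [683. 101. 300.] ((664.1008911132812, 19.100860595703125), (9.606069564819336, 166.51242065429688), 10.367321014404297)
(9255, 2)
cup 317.13652052566954 [694. -56. 272.] [776. 131. 317.]
((734.9594116210938, 39.92132568359375), (42.61924743652344, 186.9553680419922), 8.286118507385254)
```

View pics/crop0.png

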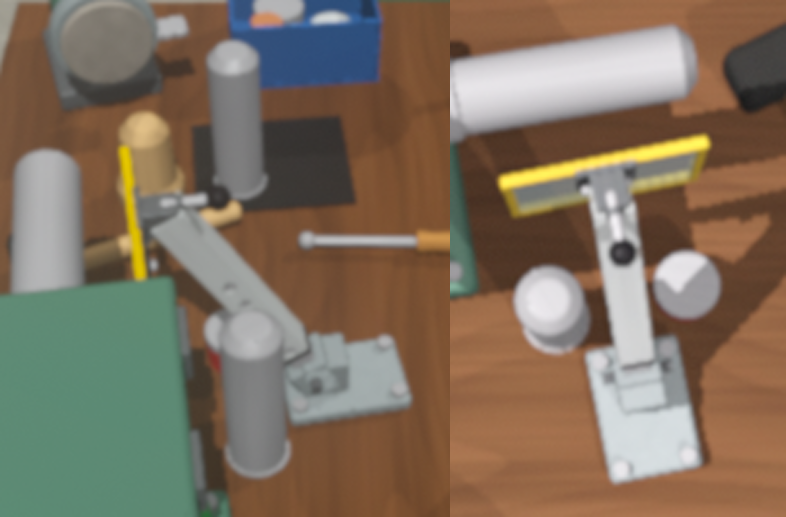

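Crop: the tube shows a hole or button at crop (230,290) on its +y face. The beaker is on +y and the tin on -y. Next I fit the guard frame, the gap and the beakers more tightly.

```bash
python3 - <<'E'
from h import *
from scipy.optimize import least_squares
p,Wt,ct=cloud('top0'); ps,Ws,cs=cloud('scene0')
hs=cv2.cvtColor(ps,cv2.COLOR_RGB2HSV);ht=cv2.cvtColor(p,cv2.COLOR_RGB2HSV)
# beaker side cylinders: fit vertical cylinder r=30 to all pts 20<z<185 within box, both cams
def cyl(n,x,y,r=30,zl=20,zh=180):
    for nm,W in(('top',Wt),('scene',Ws),('both',np.concatenate([Wt,Ws]))):
        m=(abs(W[...,0]-x)<40)&(abs(W[...,1]-y)<40)&(W[...,2]>zl)&(W[...,2]<zh);q=W[m]
        if len(q)<20: continue
        f=lambda a:np.hypot(q[:,0]-a[0],q[:,1]-a[1])-r
        s=least_squares(f,[x,y],loss='soft_l1',f_scale=2);print(n,nm,len(q),s.x.round(1),np.median(abs(f(s.x))).round(2))
cyl('beaker',560,68);cyl('mb',593,-337);cyl('tin',590,-60,31,8,40)
for nm,W in(('t',Wt),('s',Ws)):
    for x,y in((560,68),(593,-337)):
        m=(abs(W[...,0]-x)<45)&(abs(W[...,1]-y)<45)&(W[...,2]>197);q=W[m];print(nm,'top',len(q),np.median(q,0).round(1),((q.min(0)+q.max(0))/2).round(1))
# yaw frame
psi=np.radians(10.5);ex=np.array([np.cos(psi),np.sin(psi),0]);ey=np.array([-np.sin(psi),np.cos(psi),0])
for nm,W,h in(('t',Wt,ht),('s',Ws,hs)):
    g=np.stack([(W-[581,3,0])@ex,(W-[581,3,0])@ey,W[...,2]],-1)
    # tube upper face: z 90..260, |y|<14
    m=(abs(g[...,1])<14)&(g[...,2]>85)&(g[...,2]<250)&(abs(g[...,2]-186-g[...,0]*1.88)<75);q=g[m]
    off=(q[:,2]-186)*np.cos(np.radians(62))-q[:,0]*np.sin(np.radians(62))
    print(nm,'tube off',len(q),np.percentile(off,[5,25,50,75,95]).round(1))
    t=q[abs(off-np.median(off))<6]; print('  y range',np.percentile(t[:,1],[2,50,98]).round(1), 'fit slope',np.degrees(np.arctan(np.polyfit(t[:,2],t[:,0],1)[0])).round(1))
    V=ps if nm=='s' else p
    m=(V.max(2)<60)&(abs(g[...,1])<25)&(g[...,2]>270)&(abs(g[...,0])<40);q=g[m];print('  ball',len(q),q.min(0).round(1),q.max(0).round(1))
    if len(q)>5:
        f=lambda a:np.linalg.norm(q-a,axis=1)-12
        print('  ballfit',least_squares(f,q.mean(0)-[0,0,8],loss='soft_l1').x.round(1))
    m=(h[...,0]>20)&(h[...,0]<35)&(h[...,1]>150)&(h[...,2]>100)&(g[...,2]>140)&(abs(g[...,1])<90)&(abs(g[...,0]-85)<30);q=g[m]
    print('  pane',len(q),np.percentile(q,[1,10,50,90,99],axis=0).round(1).tolist())
    m=(g[...,2]>255)&(g[...,2]<315)&(abs(g[...,1]-35)<90)&(g[...,0]>105)&(g[...,0]<200)&(h[...,1]<40);q=g[m]
    f=lambda a:np.hypot(q[:,0]-a[0]-a[1]*q[:,1],q[:,2]-a[2])-30
    s=least_squares(f,[150,0,280],loss='soft_l1',f_scale=2);print('  cup',len(q),s.x.round(3),np.median(abs(f(s.x))).round(2),q[:,1].min().round(),q[:,1].max().round())
    f=lambda a:np.hypot(q[:,0]-a[0],q[:,2]-280)-30
    print('  cup0',least_squares(f,[150],loss='soft_l1',f_scale=2).x.round(1))
# mat near edge
m=(p.max(2)<60)&(abs(Wt[...,2]-6)<8);m[:,:440]=0;m[:,530:]=0;m[:225]=0;m[285:]=0
m=cv2.morphologyEx(m.astype(np.uint8),cv2.MORPH_OPEN,np.ones((3,3)))>0
q=Wt[m][:,:2].astype(np.float32);r=cv2.minAreaRect(q);print('mat half',r,cv2.boxPoints(r).round())
t,rr=T();print(rr.as_matrix().round(2))
E
```

```text
beaker top 126 [563.2  67.5] 0.24
beaker scene 1207 [564.5  68.8] 0.62
beaker both 1333 [564.2  68.7] 0.71
mb top 409 [ 597.1 -338.3] 0.43
mb scene 1020 [ 597.7 -336.7] 1.12
mb both 1429 [ 597.6 -337.2] 1.0
tin top 39 [591.8 -59.1] 2.49
tin scene 47 [590.5 -56.5] 0.87
tin both 86 [591.9 -58.1] 1.01
t top 277 [562.4  66.9 200. ] [563.8  69.1 203.2]
t top 455 [ 595.8 -336.4  204. ] [ 596.6 -338.3  205.2]
s top 273 [571.5  64.3 199.2] [576.   57.8 230.4]
s top 175 [ 597.5 -328.7  202.1] [ 597.  -331.1  201.8]
t tube off 489 [13.1 14.5 15.6 16.8 18.2]
  y range [-13.5   0.5  13.5] fit slope 27.9
  ball 25 [  1.   -8.  300.9] [ 15.7   5.6 312.9]
  ballfit [  7.9  -1.6 296.8]
  pane 365 [[78.5, -83.9, 149.6], [79.2, -78.6, 210.2], [83.0, 1.7, 297.1], [87.2, 79.4, 300.7], [88.3, 84.2, 303.1]]
  cup 2474 [1.58727e+02 2.60000e-02 2.80753e+02] 1.32 -55.0 125.0
  cup0 [159.4]
s tube off 336 [ 0.4 12.6 13.1 13.5 14. ]
  y range [-12.9   0.2  13.7] fit slope 27.9
  ball 32 [  2.4  -4.6 295. ] [ 17.   13.6 307.9]
  ballfit [ 11.6   1.3 295.1]
  pane 291 [[79.3, -80.4, 243.9], [80.9, -63.9, 292.5], [84.8, 17.9, 295.6], [88.6, 69.1, 297.6], [89.5, 81.6, 298.7]]
  cup 1620 [1.60048e+02 3.30000e-02 2.78048e+02] 0.62 -55.0 95.0
  cup0 [161.]
mat half ((574.5211181640625, -405.26934814453125), (54.17230987548828, 8.487081527709961), 89.35001373291016) [[ 570. -432.]
 [ 578. -432.]
 [ 579. -378.]
 [ 571. -378.]]
[[-0.    0.22  0.97]
 [-0.    0.97 -0.22]
 [-1.   -0.    0.  ]]
```

```bash
cat >> h.py <<'E'
PSI=np.radians(10.5);EX=np.array([np.cos(PSI),np.sin(PSI),0]);EY=np.array([-np.sin(PSI),np.cos(PSI),0]);EZ=np.array([0,0,1.])
BUT=np.array([582.7,3.3,186.3]); SL=np.cos(np.radians(62))*EX+np.sin(np.radians(62))*EZ
def rot(x,y):
    x=x/np.linalg.norm(x); return R.from_matrix(np.stack([x,y,np.cross(x,y)],1))
a=np.radians(6)
RB=rot(-EZ*np.cos(a)-EY*np.sin(a),EX)
def go(tcp_from_grasp,rotn):
    "grasp point -> delta"
    d,r=delta(np.array(tcp_from_grasp)+19*rotn.as_matrix()[:,0],rotn); print('d cm',d.round(2),'rot',r.round(1))
E
python3 - <<'E'
from h import *
p,W,c=cloud('top0')
m=(p.max(2)<75)&(abs(W[...,2]-6)<12);m[:,:440]=0;m[:,535:]=0;m[:180]=0;m[290:]=0
m=m.astype(np.uint8);n,l,s,_=cv2.connectedComponentsWithStats(m);i=1+s[1:,4].argmax();q=np.argwhere(l==i)[:,::-1]
f=240/np.tan(np.radians(c['vertical_fov']/2));C=np.array(c['xyz'])
d=np.stack([(q[:,0]-c['cx'])/f,(q[:,1]-c['cy'])/f,np.ones(len(q))],1)@Rc(c).T
P=C+d*((6-C[2])/d[:,2])[:,None];r=cv2.minAreaRect(P[:,:2].astype(np.float32));print(s[i],r,cv2.boxPoints(r).round())
go([564,68.7,275],RB)
E
```

```text
[ 448  193   75   81 3662] ((559.20654296875, -376.43609619140625), (192.5630340576172, 174.39036560058594), 5.2809648513793945) [[ 455. -298.]
 [ 471. -472.]
 [ 663. -454.]
 [ 647. -281.]]
d cm [ -2.48 -48.27  53.49] rot [66.4 -5.3 -3.4]
```

Emit:
step_arm(
  steps=[-3.5,-48.3,53.5,66.4,-5.3,-3.4,0,-3.5,-48.3,53.5,66.4,-5.3,-3.4,0,-3.5,-48.3,53.5,66.4,-5.3,-3.4,0,-3.5,-48.3,53.5,66.4,-5.3,-3.4,0,-3.5,-48.3,53.5,66.4,-5.3,-3.4,0,-3.5,-48.3,53.5,66.4,-5.3,-3.4,0,-3.5,-48.3,53.5,66.4,-5.3,-3.4,0,-3.5,-48.3,53.5,66.4,-5.3,-3.4,0,-3.5,-48.3,53.5,66.4,-5.3,-3.4,0,-3.5,-48.3,53.5,66.4,-5.3,-3.4,0,-3.5,-48.3,53.5,66.4,-5.3,-3.4,0,-3.5,-48.3,53.5,66.4,-5.3,-3.4,0],
)

```text
time_s: 1.3
tool_pos: [495.4, 164.4, 260.5]
tcp_rot: [0.3, 84.0, -79.1]
wrist_force: [1.2, 1.0, 0.1]
opening: 85.4
```

```bash
python3 -c "
from h import *
go([564,68.7,275],RB)"
```

```text
d cm [ 1.58  4.99 10.75] rot [ 0.1 -0.  -0. ]
```

Emit:
step_arm(
  steps=[0.6,5.0,10.8,0,0,0,0,0.6,5.0,10.8,0,0,0,0,0.6,5.0,10.8,0,0,0,0,0.6,5.0,10.8,0,0,0,0,0.6,5.0,10.8,0,0,0,0],
)

```text
time_s: 1.8
tool_pos: [564.1, 67.2, 265.5]
tcp_rot: [-0.1, 84.0, -79.6]
wrist_force: [-0.0, 0.4, 0.4]
opening: 85.6
```

```bash
python3 - <<'E'
from h import *
go([564.2,68.7,165],RB)
p,d,c=shot('wrist','w1'); p,W,c=cloud('w1')
q=W[(abs(W[...,0]-564)<45)&(abs(W[...,1]-68)<45)&(W[...,2]>180)&(W[...,2]<212)]
print(len(q),np.median(q,0) if len(q) else '', ((q.min(0)+q.max(0))/2) if len(q) else '')
print(T()[0])
E
```

```text
d cm [11.88  0.04 -1.2 ] rot [0. 0. 0.]
7166 [561.92660983  73.48390532 196.31128423] [571.14161499  60.11241755 195.93546139]
[563.89277842  67.99641539 265.51412696]
```

View pics/w1.png

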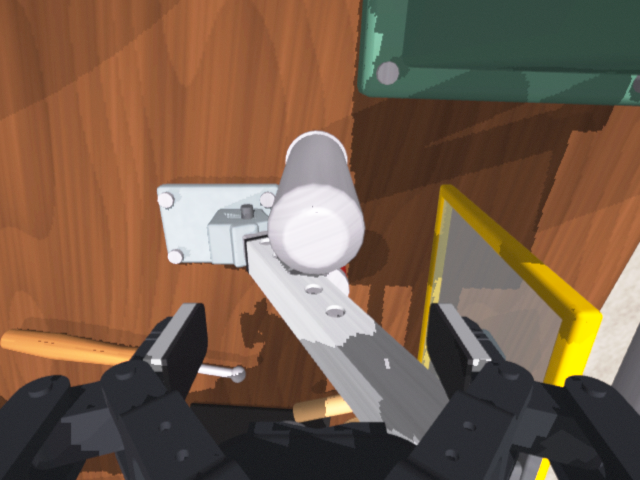

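The wrist view shows the beaker mouth at (316,232), centred between the fingers (182 and 458). Two open holes are visible in the tube at (314,289) and (335,311), with no button standing out. Descending and gripping now.

Emit:
step_arm(
  steps=[4,0,-1.2,0,0,0,0,8,0,-1.2,0,0,0,0,11.9,0,-1.2,0,0,0,0,11.9,0,-1.2,0,0,0,0.2,11.9,0,-1.2,0,0,0,0.6,11.9,0,-1.2,0,0,0,0.6,11.9,0,-1.2,0,0,0,0.6,11.9,0,-1.2,0,0,0,0.6,11.9,0,-1.2,0,0,0,0.6],
  squeeze=40,
)

```text
time_s: 2.75
tool_pos: [564.2, 67.8, 146.6]
tcp_rot: [0.5, 84.0, -78.9]
wrist_force: [-0.1, 1.2, 4.8]
opening: 58.9
```

```bash
python3 - <<'E'
from h import *
print(T()[0],sense()['opening'],sense()['wrist_force'])
Rz=lambda a:R.from_euler('z',a,degrees=True)
p,r=T()
for pos in ([p[0],p[1],p[2]+70],[450,90,p[2]+100],[450,-300,p[2]+100]):
    print((r.inv().apply(np.array(pos)-p)/10).round(2))
E
```

```text
[564.23480197  67.8009214  146.61654566] 58.89763143380585 [-0.14770588  1.21389022  4.7760189 ]
[-6.96  0.01  0.73]
[-10.4  -10.81  -3.22]
[ -6.43 -17.99  34.91]
```

Emit:
step_arm(
  steps=[-3.0,0,0.3,0,0,0,0.6,-7,0,0.7,0,0,0,0.6,-10,0,1.0,0,0,0,0.6,-10.4,-5,-1.0,0,0,0,0.6,-10.4,-10.8,-3.2,0,0,0,0.6,-10.4,-10.8,-3.2,0,0,0,0.6,-6.4,-18,34.9,0,0,0,0.6,-6.4,-18,34.9,0,0,0,0.6,-6.4,-18,34.9,0,0,0,0.6,-6.4,-18,34.9,0,0,0,0.6,-6.4,-18,34.9,0,0,0,0.6,-6.4,-18,34.9,0,0,0,0.6],
)

```text
time_s: 3.95
tool_pos: [449.5, -212.2, 247.0]
tcp_rot: [1.6, 84.1, -77.8]
wrist_force: [1.9, 1.5, -2.7]
opening: 59.5
```

```bash
python3 - <<'E'
from h import *
s=sense();print(T()[0],s['opening'],s['wrist_force'],s['joints'].round())
Rp=R.from_euler('z',-50,degrees=True)*RB
go([515,-409,261],Rp)
go([515,-409,200],Rp)
go([515,-409,173],Rp)
E
```

```text
[ 449.53637177 -212.15404075  246.97824629] 59.49426611427997 [ 1.88560256  1.47672886 -2.68603988] [-36.   5.  55. 118.   1.  56.  28.]
d cm [ 2.62  2.65 20.52] rot [49.8 -0.2 -5.4]
d cm [ 8.69  2.63 19.89] rot [49.8 -0.2 -5.4]
d cm [11.38  2.63 19.61] rot [49.8 -0.2 -5.4]
```

Emit:
step_arm(
  steps=[1,2.6,20.5,49.8,-0.2,-5.4,0.6,1,2.6,20.5,49.8,-0.2,-5.4,0.6,1,2.6,20.5,49.8,-0.2,-5.4,0.6,1,2.6,20.5,49.8,-0.2,-5.4,0.6,1,2.6,20.5,49.8,-0.2,-5.4,0.6,1,2.6,20.5,49.8,-0.2,-5.4,0.6,5,2.6,20.3,49.8,-0.2,-5.4,0.6,8,2.6,20.0,49.8,-0.2,-5.4,0.6,8,2.6,20.0,49.8,-0.2,-5.4,0.6],
)

```text
time_s: 4.85
tool_pos: [512.3, -409.4, 184.7]
tcp_rot: [-3.1, 83.9, -132.6]
wrist_force: [-0.1, 1.1, -0.9]
opening: 59.2
```

```bash
python3 - <<'E'
from h import *
s=sense();print(s['opening'],s['wrist_force'],s['joints'].round(),T()[0])
Rp=R.from_euler('z',-50,degrees=True)*RB
go([515,-409,171.8],Rp)
go([515,-409,250],Rp)
p,d,c=shot('top','t2'); cv2.imwrite('pics/t2c.png',cv2.resize(p[150:310,400:580,::-1],None,fx=3,fy=3,interpolation=2))
E
```

```text
59.177668794254636 [-0.13356958  1.11594498 -0.94839153] [ -9.  37.  58.  99. -28.  62.  18.] [ 512.27807453 -409.38709732  184.69150951]
d cm [ 3.16  0.2  -0.34] rot [0.1 0.1 0.3]
d cm [-4.62  0.16  0.49] rot [0.1 0.1 0.3]
```

View pics/t2c.png

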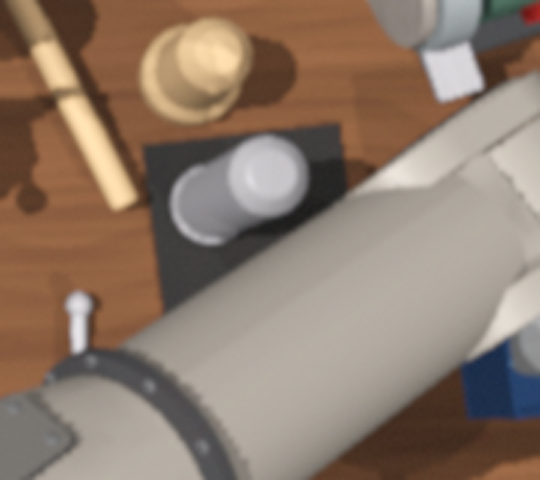

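The arm hides the mat's free half, and the mat beaker stands undisturbed. Lowering the last 32 mm gently, then letting go.

Emit:
step_arm(
  steps=[1.5,0.1,-0.2,0,0,0,0.6,2.5,0.2,-0.3,0,0,0,0.6,3.0,0.2,-0.3,0,0,0,0.6,3.15,0.2,-0.3,0,0,0,0.6,3.2,0.2,-0.3,0,0,0,0.6,3.25,0.2,-0.3,0,0,0,0.6],
)

```text
time_s: 5.5
tool_pos: [514.2, -412.2, 155.1]
tcp_rot: [-1.3, 83.9, -130.8]
wrist_force: [-0.2, -0.5, -2.2]
opening: 59.3
```

Emit:
step_arm(
  steps=[0,0,0,0,0,0,0.35,0,0,0,0,0,0,0.2,0,0,0,0,0,0,0,0,0,0,0,0,0,0,0,0,0,0,0,0,0],
)

```text
time_s: 6.0
tool_pos: [514.2, -412.2, 155.2]
tcp_rot: [-1.2, 83.9, -130.7]
wrist_force: [1.1, 0.3, -0.4]
opening: 85.3
```

```bash
python3 - <<'E'
from h import *
s=sense();print(s['opening'],s['wrist_force'],s['joints'].round(),T()[0],s['tcp_rot'])
p,r=T(); print((r.inv().apply([0,0,10])).round(2))
E
```

```text
85.33640756901315 [ 1.07701987  0.31193233 -0.36353723] [ -7.  39.  56. 100. -30.  59.  19.] [ 514.23358729 -412.19373906  155.18283845] [  -1.23657732   83.91115039 -130.70869558]
[-9.94 -0.02  1.06]
```

Emit:
step_arm(
  steps=[-4,0,0.4,0,0,0,0,-8,0,0.8,0,0,0,0,-12,0,1.2,0,0,0,0,-16,0,1.6,0,0,0,0,-16,0,1.6,0,0,0,0],
)

```text
time_s: 6.5
tool_pos: [516.0, -413.4, 321.3]
tcp_rot: [2.4, 84.0, -127.2]
wrist_force: [0.2, -0.7, -0.8]
opening: 85.3
```

```bash
cat >> h.py <<'E'
b=np.radians(40); D=np.cos(b)*EX-np.sin(b)*EZ
RG=rot(D,-EY)
E
python3 - <<'E'
from h import *
go(BUT-19*SL-130*D,RG)
go(BUT-19*SL-130*D+[-80,0,60],RG)
p,d,c=shot('scene','s3'); p,W,c=cloud('s3')
for n,x,y in(('placed',514,-410),('mb',597,-337)):
    q=W[(abs(W[...,0]-x)<40)&(abs(W[...,1]-y)<40)&(W[...,2]>30)&(W[...,2]<190)]
    from scipy.optimize import least_squares
    f=lambda a:np.hypot(q[:,0]-a[0],q[:,1]-a[1])-30
    s=least_squares(f,[x,y],loss='soft_l1',f_scale=2);print(n,len(q),s.x.round(1),np.median(abs(f(s.x))).round(2))
E
```

```text
d cm [  4.8  -27.43 -29.88] rot [38.7 53.6 15.3]
d cm [ -0.65 -33.58 -24.18] rot [38.7 53.6 15.3]
placed 1013 [ 515.5 -410.2] 1.21
mb 1037 [ 597.7 -336.8] 1.12
```

Emit:
step_arm(
  steps=[-0.7,-33.6,-24.2,38.7,53.6,15.3,0,-0.7,-33.6,-24.2,38.7,53.6,15.3,0,-0.7,-33.6,-24.2,38.7,53.6,15.3,0,-0.7,-33.6,-24.2,38.7,53.6,15.3,0,-0.7,-33.6,-24.2,38.7,53.6,15.3,0,-0.7,-33.6,-24.2,38.7,53.6,15.3,0,-0.7,-33.6,-24.2,38.7,53.6,15.3,0,-0.7,-33.6,-24.2,38.7,53.6,15.3,0,-0.7,-33.6,-24.2,38.7,53.6,15.3,0,-0.7,-33.6,-24.2,38.7,53.6,15.3,0,-0.7,-33.6,-24.2,38.7,53.6,15.3,0,-0.7,-33.6,-24.2,38.7,53.6,15.3,0],
)

```text
time_s: 7.75
tool_pos: [423.4, -55.5, 334.9]
tcp_rot: [178.8, 45.7, 12.9]
wrist_force: [-1.0, -0.9, -0.1]
opening: 85.4
```

```bash
python3 - <<'E'
from h import *
s=sense();print(s['joints'].round(),T()[0].round(1))
go(BUT-19*SL-130*D+[-80,0,60],RG)
go(BUT-19*SL-130*D,RG)
go(BUT-19*SL-80*D,RG)
shot('scene','s4')
E
```

```text
[ -3. -28.  10. 141. -22.  26. -52.] [423.4 -55.5 334.9]
d cm [ 2.2  -4.41  2.53] rot [2.8 5.7 1.8]
d cm [11.94 -2.6   1.17] rot [2.8 5.7 1.8]
d cm [16.91 -2.43  0.68] rot [2.8 5.7 1.8]
```

Emit:
step_arm(
  steps=[12,-2.6,1.2,2.8,5.7,1.8,0,12,-2.6,1.2,2.8,5.7,1.8,0,12,-2.6,1.2,2.8,5.7,1.8,0,12,-2.6,1.2,2.8,5.7,1.8,0,12,-2.6,1.2,2.8,5.7,1.8,0,12,-2.6,1.2,2.8,5.7,1.8,0],
)

```text
time_s: 8.4
tool_pos: [509.2, -18.1, 281.1]
tcp_rot: [-179.6, 43.5, 10.6]
wrist_force: [-0.2, 0.2, 0.4]
opening: 85.5
```

```bash
python3 - <<'E'
from h import *
s=sense();print(s['joints'].round(),T()[0].round(1))
go(BUT-19*SL-130*D,RG)
p,d,c=shot('wrist','w5');print(c['xyz'],proj(c,[BUT,BUT-19*SL]).round())
E
```

```text
[  1. -12.  -1. 141. -58.   9. -25.] [509.2 -18.1 281.1]
d cm [ 1.48 -0.74  4.14] rot [-0.3  3.5  0.1]
[459.44554307 -28.92947755 434.10714423] [[305. 246.]
 [306. 267.]]
```

View pics/w5.png

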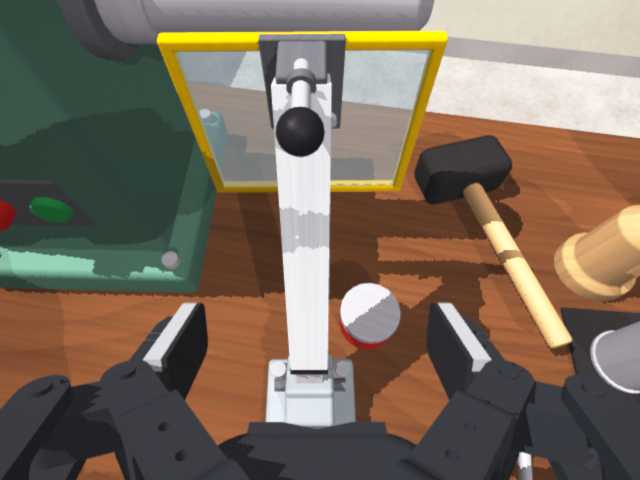

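Wrist view: the tube runs from (308,365) up to the ball at (300,130), centred near column 305, and the tin is at (370,315). Joints 4, 5 and 6 are at their limits, because a 40° lean puts the wrist too near the base. I'll identify the kinematics so I can choose a workable lean.

```bash
cat > kin.py <<'E'
from h import *
from scipy.optimize import least_squares
import itertools
def fk(q,prm,sg):
    H,L1,L2,Lt,o1,o7,e=prm
    Z=lambda a:R.from_euler('z',a,degrees=True); Y=lambda a:R.from_euler('y',a,degrees=True)
    A=Z(sg[0]*q[0]+o1)*Y(q[1]); p=np.array([0,0,H])+A.apply([e,0,L1])
    B=A*Z(sg[1]*q[2])*Y(q[3]); p=p+B.apply([-e,0,L2])
    C=B*Z(sg[2]*q[4])*Y(q[5])*Z(sg[3]*q[6]+o7)
    p=p+C.apply([0,0,Lt])
    return p,C   # C z = tool x
E
python3 - <<'E'
from kin import *
s=sense()
D0=[([-85.5704,24.4509,4.2307,92.0518,-1.9543,63.6441,-3.8442],[151.716,657.309,230.6],[-86.22,89.925,-99.22]),
([-36,5,55,118,1,56,28],[449.5,-212.2,247],[1.6,84.1,-77.8]),
([-9,37,58,99,-28,62,18],[512.3,-409.4,184.7],[-3.1,83.9,-132.6]),
([-7,39,56,100,-30,59,19],[514.2,-412.2,155.2],[-1.24,83.91,-130.7]),
([-3,-28,10,141,-22,26,-52],[423.4,-55.5,334.9],[178.8,45.7,12.9]),
(s['joints'],s['tool_pos'],s['tcp_rot'])]
P0=R.from_matrix(np.array([[0,0,1],[0,1,0],[-1,0,0]]).T)
best=[]
for sg in itertools.product([1,-1],repeat=4):
    def f(a):
        out=[]
        for q,p,t in D0:
            pp,C=fk(np.array(q),a,sg); Rt=R.from_euler('xyz',t,degrees=True).as_matrix()
            M=C.as_matrix(); out+=list(pp-p)+list((M[:,2]-Rt[:,0])*300)+list((M[:,1]-Rt[:,1])*300)
        return np.array(out)
    for o7 in(0,90,180,270):
        r=least_squares(f,[360,500,500,330,0,o7,0],x_scale=[100]*4+[30,30,30],loss='soft_l1',f_scale=10);best.append((r.cost,sg,r.x.round(1),abs(f(r.x)).max().round(1)))
best.sort(key=lambda t:t[0])
for b in best[:3]:print(b)
E
```

```text
(np.float64(1089.4966360929868), (-1, -1, -1, -1), array([262.8, 538. , 506.7, 293.6,  -4.8,  85.4,   9.1]), np.float64(20.3))
(np.float64(1089.4966360930966), (-1, -1, -1, -1), array([262.8, 538. , 506.7, 293.6,  -4.8,  85.4,   9.1]), np.float64(20.3))
(np.float64(1089.4966360955254), (-1, -1, -1, -1), array([262.8, 538. , 506.7, 293.6,  -4.8,  85.4,   9.1]), np.float64(20.3))
```

```bash
cat > kin.py <<'E'
from h import *
from scipy.optimize import least_squares
Z=lambda a:R.from_euler('z',a,degrees=True); Y=lambda a:R.from_euler('y',a,degrees=True)
def fk(q,a):
    H=a[0];t1,t2,t3,t0=a[1:4],a[4:7],a[7:10],a[10:12];o=a[12:19]
    q=np.asarray(q)+o
    A=Z(-q[0]); p=np.array([0,0,H])+A.apply([t0[0],t0[1],0]); A=A*Y(q[1]); p=p+A.apply(t1)
    B=A*Z(-q[2])*Y(q[3]); p=p+B.apply(t2)
    C=B*Z(-q[4])*Y(q[5]); p=p+C.apply(t3)
    C=C*Z(-q[6]+90); return p,C
s=sense()
D0=[([-85.5704,24.4509,4.2307,92.0518,-1.9543,63.6441,-3.8442],[151.716,657.309,230.6],[-86.22,89.925,-99.22]),
([-36,5,55,118,1,56,28],[449.5,-212.2,247],[1.6,84.1,-77.8]),
([-9,37,58,99,-28,62,18],[512.3,-409.4,184.7],[-3.1,83.9,-132.6]),
([-7,39,56,100,-30,59,19],[514.2,-412.2,155.2],[-1.24,83.91,-130.7]),
([-3,-28,10,141,-22,26,-52],[423.4,-55.5,334.9],[178.8,45.7,12.9]),
([  1,-12,-1,141,-58,9,-25],[509.2,-18.1,281.1],[-179.6,43.5,10.6]),
(s['joints'],s['tool_pos'],s['tcp_rot'])]
a0=np.array([263,0,0,538,0,0,507,0,0,294,0,0]+[0]*7,float)
def res(a):
    out=[]
    for q,p,t in D0:
        pp,C=fk(q,a); Rt=R.from_euler('xyz',t,degrees=True).as_matrix();M=C.as_matrix()
        out+=list(pp-p)+list((M[:,2]-Rt[:,0])*300)+list((M[:,1]-Rt[:,1])*300)
    return np.array(out)
sc=np.array([50,20,20,50,20,20,50,20,20,50,20,20]+[1]*7)
sol=least_squares(lambda a:np.concatenate([res(a)/4,(a-a0)/sc]),a0,x_scale=sc)
PRM=sol.x
LO=np.array([-163.25,-28.42,-70.27,12.13,-58.53,9.26,-156.51]);HI=np.array([163.25,122.38,78.77,141.07,238.53,117.41,156.51])
def ik(pos,rt,q0,m=4):
    M0=rt.as_matrix()
    def f(q):
        p,C=fk(q,PRM);M=C.as_matrix()
        return np.concatenate([(p-pos)/2,(M[:,2]-M0[:,0])*150,(M[:,1]-M0[:,1])*150,(q-q0)*.002])
    r=least_squares(f,np.clip(q0,LO+m+.1,HI-m-.1),bounds=(LO+m,HI-m));p,C=fk(r.x,PRM)
    return r.x,np.linalg.norm(p-pos),np.degrees((C.inv()*R.from_matrix(np.stack([-M0[:,2],M0[:,1],M0[:,0]],1))).magnitude())
if __name__=='__main__':
    print(PRM.round(1));print(abs(res(PRM)).reshape(-1,9).max(1).round(1))
E
python3 - <<'E'
from kin import *
print(PRM.round(1));print(abs(res(PRM)).reshape(-1,9).max(1).round(1))
rng=np.random.default_rng(0);q0=np.array(sense()['joints'])
for ang in(40,50,55,60,65):
    b=np.radians(ang);d=np.cos(b)*EX-np.sin(b)*EZ
    for sg in(-1,1):
        rt=rot(d,sg*EY); ok=[]
        for k in range(14):
            st=q0 if k==0 else rng.uniform(LO,HI)
            g=BUT-19*SL
            q,e,a=ik(g+19*d,rt,st)
            if e<3 and a<1.5:
                q2,e2,a2=ik(g+19*d-120*d,rt,q);q3,e3,a3=ik(g+19*d+49*SL,rt,q)
                ok.append((q.round(),round(e2),round(a2),round(e3),round(a3),q2.round()))
        print(ang,sg,len(ok)); [print('  ',*o) for o in ok[:4]]
E
```

```text
[ 2.819e+02  2.700e+00 -1.510e+01  5.507e+02 -3.200e+00 -2.720e+01
  4.874e+02 -4.000e+00 -5.100e+00  3.392e+02  1.000e+00 -1.510e+01
  0.000e+00 -1.000e-01  0.000e+00  1.000e-01  1.000e-01  1.000e-01
 -0.000e+00]
[0.7 4.7 2.5 2.3 0.6 2.6 1. ]
40 -1 0
40 1 0
50 -1 0
50 1 5
   [ 55.  23. -65. 134. 111.  15.  -7.] 0 0 3 1 [ 42.  -7. -41. 137. -55.  14. 150.]
   [ 56.  23. -66. 134. 110.  16.  -5.] 0 0 3 1 [ 42.  -7. -41. 137. -55.  14. 150.]
   [ 52.  21. -62. 134. 114.  13. -10.] 0 0 3 1 [ 42.  -7. -41. 137. -55.  14. 150.]
   [ 56.  23. -66. 134. 110.  16.  -5.] 0 0 3 1 [ 42.  -7. -41. 137. -55.  14. 150.]
55 -1 1
   [  50.   20.  -60.  131.   74.   13. -153.] 0 0 0 0 [ 22.  -6. -23. 134. -24.  18. -61.]
55 1 8
   [ 50.  20. -61. 131.  80.  13.  22.] 0 0 0 0 [ 20.  -6. -22. 134. -23.  18. 118.]
   [ 50.  20. -61. 131.  80.  13.  22.] 0 0 0 0 [ 20.  -6. -22. 134. -23.  18. 118.]
   [ 55.  23. -66. 131.  81.  17.  22.] 0 0 0 0 [ 25.  -6. -26. 134. -25.  18. 120.]
   [ 50.  20. -61. 131.  80.  13.  22.] 0 0 0 0 [ 20.  -6. -22. 134. -23.  18. 118.]
60 -1 6
   [-37.  12.  36. 132. -51.  1
[... 671 characters left out ...]
5 -1 4
   [-26.  11.  24. 128. -25.  17. -61.] 0 0 0 0 [-23.  -4.  18. 127.  -2.  32. -83.]
   [-22.  11.  19. 128. -21.  17. -65.] 0 0 0 0 [-19.  -4.  14. 127.  -3.  32. -82.]
   [-55.  19.  60. 129. -55.  25. -32.] 0 0 0 0 [-41.  -6.  35. 128.   2.  32. -87.]
   [  45.   20.  -57.  125.   40.   23. -121.] 0 0 0 0 [ 52.  -0. -55. 123.  -6.  32. -78.]
65 1 9
   [ 12.  12. -19. 126.   7.  17.  89.] 0 0 0 0 [ 13.  -2. -17. 125.  -6.  32. 101.]
   [-28.  12.  25. 128. -26.  18. 120.] 0 0 0 0 [-24.  -4.  19. 127.  -2.  32.  97.]
   [-11.  11.   6. 128. -13.  17. 107.] 0 0 0 0 [-10.  -3.   5. 126.  -4.  32.  99.]
   [ 52.  24. -66. 124.  50.  27.  51.] 0 0 0 0 [ 63.   1. -66. 123.  -5.  32. 102.]
```

```bash
cat >> h.py <<'E'
def RGa(ang,sg):
    b=np.radians(ang); d=np.cos(b)*EX-np.sin(b)*EZ; return d,rot(d,sg*EY)
E
python3 - <<'E'
from kin import *
G=BUT-19*SL
d,rt=RGa(63,-1); go(G-140*d,rt)
d,rp=RGa(63,1);
q0=np.array([0,0,0,125,0,25,100.])
for st in ([0,-5,0,126,0,30,100],[-20,-5,15,126,0,30,100]):
    for back in(140,0): q,e,a=ik(G+(19-back)*d,rp,np.array(st,float)); print(q.round(),e.round(1),a.round(1)); st=q
    q,e,a=ik(G+19*d+49*SL,rp,np.array(st,float)); print(' up',q.round(),e.round(1),a.round(1))
E
```

```text
d cm [ 1.21 -0.77 -0.51] rot [ -0.3 -19.6   0.1]
[ -3.  -6.  -1. 127.  -6.  32. 101.] 0.0 0.0
[ -2.  11.  -3. 129.  -8.  14. 102.] 0.0 0.0
 up [ -4.   9.  -2. 124.  -6.  20. 100.] 0.0 0.0
[-20.  -7.  14. 128.  -1.  32.  97.] 0.0 0.0
[ -9.  11.   4. 129. -14.  14. 108.] 0.0 0.0
 up [-11.   9.   7. 124. -10.  20. 104.] 0.0 0.0
```

Emit:
step_arm(
  steps=[-1.5,-0.8,-0.5,-0.3,-19.6,0.1,0,-1.5,-0.8,-0.5,-0.3,-19.6,0.1,0,-1.5,-0.8,-0.5,-0.3,-19.6,0.1,0,-1.5,-0.8,-0.5,-0.3,-19.6,0.1,0,-1.5,-0.8,-0.5,-0.3,-19.6,0.1,0,-1.5,-0.8,-0.5,-0.3,-19.6,0.1,0,-1.5,-0.8,-0.5,-0.3,-19.6,0.1,0],
)

```text
time_s: 9.15
tool_pos: [500.5, -12.0, 296.3]
tcp_rot: [-180.0, 62.9, 10.5]
wrist_force: [0.2, -0.1, -1.2]
opening: 85.8
```

```bash
python3 - <<'E'
from h import *
s=sense();print(s['joints'].round(),T()[0].round(1),s['tcp_rot'].round(1),s['wrist_force'].round(1))
E
```

```text
[ 33.  -8. -33. 126. -16.  35. -69.] [500.5 -12.  296.3] [-180.    62.9   10.5] [ 0.2 -0.1 -1.2]
```

Emit:
step_arm(
  steps=[0,0,0,-30,0,0,0,0,0,0,-60,0,0,0,0,0,0,-90,0,0,0,0,0,0,-90,0,0,0,0,0,0,-90,0,0,0,0,0,0,-90,0,0,0,0,0,0,-90,0,0,0,0,0,0,-90,0,0,0,0,0,0,-90,0,0,0,0,0,0,-90,0,0,0,0,0,0,-90,0,0,0,0,0,0,-90,0,0,0],
)

```text
time_s: 10.35
tool_pos: [499.7, -11.5, 295.9]
tcp_rot: [90.1, 62.8, 10.6]
wrist_force: [-0.3, 0.5, -0.1]
opening: 85.5
```

Emit:
step_arm(
  steps=[0,0,0,-30,0,0,0,0,0,0,-60,0,0,0,0,0,0,-90,0,0,0,0,0,0,-90,0,0,0,0,0,0,-90,0,0,0,0,0,0,-90,0,0,0,0,0,0,-90,0,0,0,0,0,0,-90,0,0,0,0,0,0,-90,0,0,0,0,0,0,-90,0,0,0,0,0,0,-90,0,0,0,0,0,0,-90,0,0,0],
)

```text
time_s: 11.55
tool_pos: [499.2, -11.1, 295.7]
tcp_rot: [0.2, 62.7, 10.7]
wrist_force: [-0.3, 0.4, 0.5]
opening: 85.4
```

```bash
python3 - <<'E'
from h import *
s=sense();print(s['joints'].round(),T()[0].round(1),s['tcp_rot'].round(1),s['wrist_force'].round(1))
G=BUT-19*SL;d,rp=RGa(63,1);go(G-60*d,rp);go(G,rp)
p,dd,c=shot('wrist','w6');print(c['xyz'].round(),proj(c,[BUT,G]).round())
p,dd,c=shot('scene','s6')
E
```

```text
[  5.  -9.  -8. 127.  -8.  35. 103.] [499.2 -11.1 295.7] [ 0.2 62.7 10.7] [-0.3  0.4  0.5]
d cm [10.59 -0.13  0.97] rot [-0.   0.3 -0.1]
d cm [16.59 -0.14  0.94] rot [-0.   0.3 -0.1]
[367. -37. 386.] [[316. 253.]
 [316. 230.]]
```

View pics/w6.png

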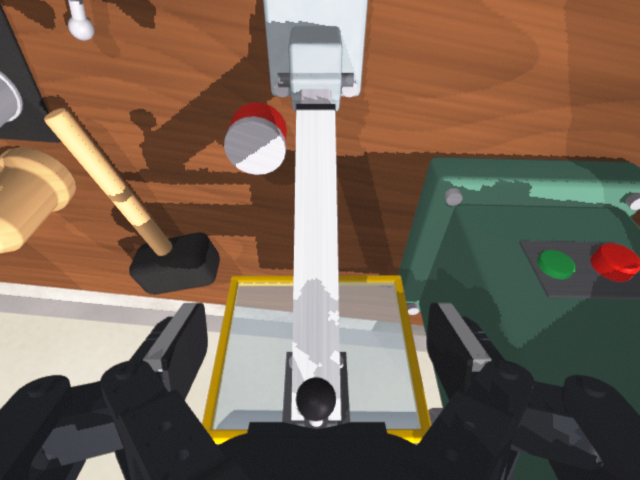

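The wrist view now shows the tube centred at column 316, as predicted. The collar's end is at (315,106), the ball is in front of the palm at (317,398), and the tin is at (256,140). I'll use the collar to check the slide, and approach.

```bash
python3 - <<'E'
from h import *
p,d,c=load('w6')
N=-np.sin(np.radians(62))*EX+np.cos(np.radians(62))*EZ
for s in(5,8,11,14): print(s,proj(c,[BUT-(135-s)*SL+16*N, BUT+np.array(2+.469*s)*EX+(100+.883*s)*EZ]).round(1).tolist())
p,W,c=cloud('w6')
for v in range(98,114,1): print(v,p[v,315],W[v,315].round(),end=' | ')
print(W[398,317],W[230,300:335:5].round().tolist())
E
```

```text
5 [[316.1, 98.0], [316.3, 388.1]]
8 [[316.1, 101.0], [316.3, 393.5]]
11 [[316.1, 104.1], [316.3, 399.0]]
14 [[316.1, 107.1], [316.3, 404.6]]
98 [192 188 196] [510. -11.  77.] | 99 [176 173 180] [510. -11.  79.] | 100 [149 147 152] [511. -11.  78.] | 101 [145 142 149] [512. -11.  78.] | 102 [143 141 146] [512. -11.  80.] | 103 [119 117 122] [513. -11.  80.] | 104 [55 53 58] [512. -11.  84.] | 105 [38 34 40] [511. -11.  87.] | 106 [38 34 38] [513. -11.  86.] | 107 [34 32 38] [513. -11.  88.] | 108 [46 44 49] [513. -11.  90.] | 109 [110 108 112] [514. -10.  89.] | 110 [191 190 195] [514. -10.  90.] | 111 [233 232 237] [515. -10.  90.] | 112 [236 235 239] [516. -10.  90.] | 113 [237 236 239] [516. -10.  92.] | [577.7305278    2.77792616 300.28009666] [[565.0, -12.0, 182.0], [565.0, -9.0, 181.0], [563.0, -5.0, 182.0], [562.0, -1.0, 182.0], [562.0, 2.0, 182.0], [561.0, 6.0, 182.0], [560.0, 10.0, 183.0]]
```

Emit:
step_arm(
  steps=[3,-0.1,1.0,0,0.3,0,0,7,-0.1,1.0,0,0.3,0,0,10.6,-0.1,1.0,0,0.3,0,0,10.6,-0.1,1.0,0,0.3,0,0,10.6,-0.1,1.0,0,0.3,0,0],
)

```text
time_s: 12.15
tool_pos: [555.5, -1.6, 205.7]
tcp_rot: [0.6, 63.1, 10.8]
wrist_force: [1.0, 0.1, 0.1]
opening: 85.5
```

```bash
python3 - <<'E'
from h import *
s=sense();print(s['joints'].round())
G=BUT-19.5*SL;d,rp=RGa(63,1);go(G,rp)
E
```

```text
[  4.   4. -10. 128.  -5.  22. 100.]
d cm [ 6.   -0.03 -0.  ] rot [-0.3 -0.1 -0.1]
```

Emit:
step_arm(
  steps=[3,0,0,0,0,0,0,6,0,0,0,0,0,0,6,0,0,0,0,0,0.3,6,0,0,0,0,0,0.5,6,0,0,0,0,0,0.7,6,0,0,0,0,0,0.8,6,0,0,0,0,0,0.8,6,0,0,0,0,0,0.8],
  squeeze=50,
)

```text
time_s: 12.95
tool_pos: [581.8, 3.5, 153.5]
tcp_rot: [0.5, 63.1, 10.8]
wrist_force: [-7.2, 1.7, 7.2]
opening: 31.2
```

```bash
python3 - <<'E'
from h import *
s=sense();print(s['joints'].round(),s['wrist_force'].round(1),s['moment'].round(2),s['opening'])
p,r=T(); print(p, (r.inv().apply(SL)*10).round(3))
G=BUT-19.5*SL;d,rp=RGa(63,1);go(G,rp)
E
```

```text
[  3.  11.  -9. 128.  -3.  14.  97.] [-7.2  1.7  7.2] [0.09 1.04 0.41] 31.184635504647225
[581.81013011   3.53868479 153.47643843] [-5.745  0.054  8.185]
d cm [ 0.13 -0.04 -0.03] rot [-0.3 -0.1 -0.1]
```

Emit:
step_arm(
  steps=[-0.29,0,0.41,0,0,0,0.8,-0.57,0,0.82,0,0,0,0.8,-0.86,0.01,1.23,0,0,0,0.8,-1.0,0.01,1.43,0,0,0,0.8,-1.15,0.01,1.64,0,0,0,0.8,-1.15,0.01,1.64,0,0,0,0.8],
)

```text
time_s: 13.55
tool_pos: [591.2, 5.3, 171.8]
tcp_rot: [0.5, 63.0, 10.8]
wrist_force: [10.3, 1.2, -15.5]
opening: 31.2
```

```bash
python3 - <<'E'
from h import *
s=sense();p,r=T();print(s['joints'].round(),s['wrist_force'].round(1),'along',(s['wrist_force']@SL).round(1),s['opening'],(p-[581.81,3.54,153.48])@SL, (r.inv().apply(SL)*10).round(3))
p,d,c=shot('scene','s7');p,W,c=cloud('s7')
h=cv2.cvtColor(p,cv2.COLOR_RGB2HSV);g=np.stack([(W-BUT)@EX,(W-BUT)@EY,W[...,2]],-1)
m=(h[...,0]>20)&(h[...,0]<35)&(h[...,1]>150)&(h[...,2]>100)&(g[...,2]>140)&(abs(g[...,1])<90)&(abs(g[...,0]-95)<35);q=g[m];print(len(q),np.percentile(q,[1,10,50,90,99],axis=0).round(1).tolist())
E
```

```text
[  3.  10.  -9. 126.  -3.  17.  97.] [ 10.3   1.2 -15.5] along -8.8 31.188607115395477 20.62219710895126 [-5.741  0.052  8.188]
328 [[87.7, -81.6, 236.7], [88.6, -64.3, 302.7], [92.2, 23.6, 312.9], [96.0, 81.3, 314.6], [96.9, 87.0, 316.4]]
```

Emit:
step_arm(
  steps=[-0.17,0,0.25,0,0,0,0.8,-0.34,0,0.49,0,0,0,0.8,-0.57,0,0.82,0,0,0,0.8,-0.86,0,1.23,0,0,0,0.8,-1.15,0.01,1.64,0,0,0,0.8,-1.26,0.01,1.8,0,0,0,0.8,-1.26,0.01,1.8,0,0,0,0.8],
)

```text
time_s: 14.3
tool_pos: [602.3, 7.4, 192.8]
tcp_rot: [0.5, 62.9, 10.7]
wrist_force: [5.6, 2.8, 2.4]
opening: 31.0
```

```bash
cat > st.py <<'E'
from h import *
s=sense();p,r=T();print(s['joints'].round(),s['wrist_force'].round(1),'along',(s['wrist_force']@SL).round(1),s['opening'],'slid',(p-[581.81,3.54,153.48])@SL)
p,d,c=shot('scene','s8');p,W,c=cloud('s8')
h=cv2.cvtColor(p,cv2.COLOR_RGB2HSV);g=np.stack([(W-BUT)@EX,(W-BUT)@EY,W[...,2]],-1)
m=(h[...,0]>20)&(h[...,0]<35)&(h[...,1]>150)&(h[...,2]>100)&(g[...,2]>140)&(abs(g[...,1])<90)&(abs(g[...,0]-95)<35);q=g[m];print(len(q),np.percentile(q,[1,50,99],axis=0).round(1).tolist())
m=(g[...,2]>255)&(g[...,2]<315)&(abs(g[...,1]-35)<90)&(g[...,0]>120)&(g[...,0]<200)&(h[...,1]<40);k=g[m]
from scipy.optimize import least_squares
f=lambda a:np.hypot(k[:,0]-a[0]-a[1]*k[:,1],k[:,2]-a[2])-30
a=least_squares(f,[158,0,280],loss='soft_l1',f_scale=2);print('cup',len(k),a.x.round(3))
E
python3 st.py
```

```text
[  2.   9.  -9. 124.  -3.  20.  97.] [5.6 2.8 2.4] along 4.9 30.99744491597521 slid 44.481464892167416
383 [[99.0, -80.0, 275.0], [103.3, 27.0, 333.5], [108.2, 87.3, 336.9]]
cup 1603 [1.58321e+02 3.20000e-02 2.78055e+02]
```

Emit:
step_arm(
  steps=[-0.11,0,0.16,0,0,0,0.8,-0.17,0,0.25,0,0,0,0.8,-0.23,0,0.33,0,0,0,0.8,-0.27,0,0.38,0,0,0,0.8,-0.3,0,0.43,0,0,0,0.8,-0.33,0,0.47,0,0,0,0.8,-0.36,0,0.51,0,0,0,0.8],
)

```text
time_s: 15.05
tool_pos: [604.9, 7.9, 198.2]
tcp_rot: [0.5, 62.9, 10.7]
wrist_force: [22.1, 2.8, -32.2]
opening: 31.5
```

```bash
python3 st.py
```

```text
[  2.   9.  -9. 123.  -3.  21.  97.] [ 22.1   2.8 -32.2] along -18.0 31.49848858124974 slid 50.530570898935316
391 [[101.9, -81.2, 281.3], [106.0, 29.2, 338.8], [110.9, 87.2, 342.0]]
cup 1599 [1.58327e+02 3.20000e-02 2.78097e+02]
```

Emit:
step_arm(
  steps=[-0.12,0,0.16,0,0,0,0.8,-0.17,0,0.25,0,0,0,0.8,-0.17,0,0.25,0,0,0,0.8],
)

```text
time_s: 15.4
tool_pos: [604.9, 8.0, 198.7]
tcp_rot: [0.5, 63.1, 10.8]
wrist_force: [27.0, 2.2, -45.7]
opening: 31.2
```

```bash
python3 st.py; python3 - <<'E'
import cv2
a=cv2.imread('pics/s8.png')[120:300,180:400]
cv2.imwrite('pics/s8c.png',cv2.resize(a,None,fx=3,fy=3,interpolation=2))
E
```

```text
[  2.   9.  -9. 123.  -2.  21.  97.] [ 27.    2.2 -45.7] along -27.7 31.199464111177555 slid 51.01440013127402
394 [[102.2, -80.7, 278.6], [106.2, 29.3, 339.1], [111.0, 87.3, 343.1]]
cup 1614 [1.58319e+02 3.10000e-02 2.77999e+02]
```

The tube has stopped: 3 mm commanded gave 0.5 mm of travel, and the force rose from 18 to 28 N. I'll unload, open and back off along the fingers.

Emit:
step_arm(
  steps=[0.1,0,-0.15,0,0,0,0.8,0.17,0,-0.25,0,0,0,0.8,0.17,0,-0.25,0,0,0,0.4,0.17,0,-0.25,0,0,0,0,0.17,0,-0.25,0,0,0,0,0.17,0,-0.25,0,0,0,0,-4,0,-0.25,0,0,0,0,-8,0,-0.25,0,0,0,0,-12,0,-0.25,0,0,0,0,-15,0,-0.25,0,0,0,0,-15,0,-0.25,0,0,0,0],
)

```text
time_s: 16.55
tool_pos: [536.3, -5.6, 335.9]
tcp_rot: [0.4, 62.7, 10.6]
wrist_force: [0.1, -0.5, -0.5]
opening: 85.5
```

```bash
python3 st.py; python3 - <<'E'
from h import *
p,d,c=load('s8');u=proj(c,BUT+21*EY);print(u)
a=p[150:300,190:370,::-1];a=cv2.resize(a,(480,400),interpolation=2)
x,y=u.round().astype(int);b=cv2.resize(p[y-25:y+25,x-20:x+20,::-1],(320,400),interpolation=2)
cv2.imwrite('pics/s9c.png',np.hstack([a,b]))
E
```

```text
[  5.  -7.  -9. 121.  -7.  40. 101.] [ 0.1 -0.5 -0.5] along -0.5 85.51546177072053 slid 139.287398965135
390 [[101.1, -81.0, 283.5], [105.7, 29.1, 338.0], [110.5, 87.5, 341.8]]
cup 1611 [1.58298e+02 3.30000e-02 2.78017e+02]
[284.52281298 232.03977533]
```

View pics/s9c.png

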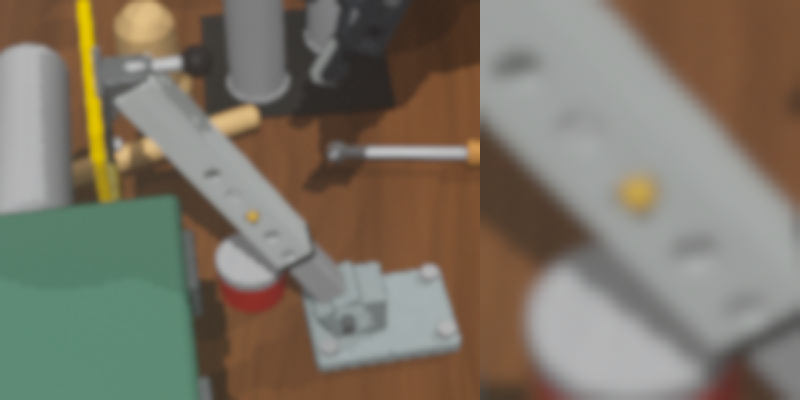

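The scene crop shows the brass +y button out in the third of five holes (crop (252,216)), which puts the slide at 60 mm. One wrist look will check both buttons' outlines, and a final depth check will cover the beakers.

```bash
python3 - <<'E'
from h import *
from scipy.optimize import least_squares
p,d,c=shot('wrist','w10');u=proj(c,[BUT+20*EY,BUT-20*EY]).round();print(u)
x,y=u.mean(0).astype(int)
cv2.imwrite('pics/w10c.png',cv2.resize(p[max(y-40,0):y+40,x-50:x+50,::-1],None,fx=6,fy=6,interpolation=2))
p,W,c=cloud('s8')
for n,x,y in(('placed',515,-410),('mb',597,-337)):
    q=W[(abs(W[...,0]-x)<40)&(abs(W[...,1]-y)<40)&(W[...,2]>30)&(W[...,2]<190)]
    f=lambda a:np.hypot(q[:,0]-a[0]-a[2]*(q[:,2]-100),q[:,1]-a[1]-a[3]*(q[:,2]-100))-30
    s=least_squares(f,[x,y,0,0],loss='soft_l1',f_scale=2);print(n,len(q),s.x.round(3))
p,W,c=cloud('s8');P0,W0,_=cloud('scene0')
for n,x,y,h in(('tin',591,-58,45),('former',706,-321,118)):
    for V in(W0,W):
        q=V[(abs(V[...,0]-x)<50)&(abs(V[...,1]-y)<50)&(abs(V[...,2]-h)<6)];print(n,len(q),np.median(q,0).round(1))
E
```

```text
[[343. 185.]
 [292. 185.]]
placed 248 [ 5.15413e+02 -4.09732e+02 -1.00000e-02  5.00000e-03]
mb 1040 [ 5.97794e+02 -3.36713e+02  0.00000e+00 -2.00000e-03]
tin 104 [612.  -61.5  43.8]
tin 311 [598.7 -48.   43.7]
former 72 [ 708.2 -316.2  114.2]
former 79 [ 707.8 -318.4  113.8]
```

View pics/w10c.png

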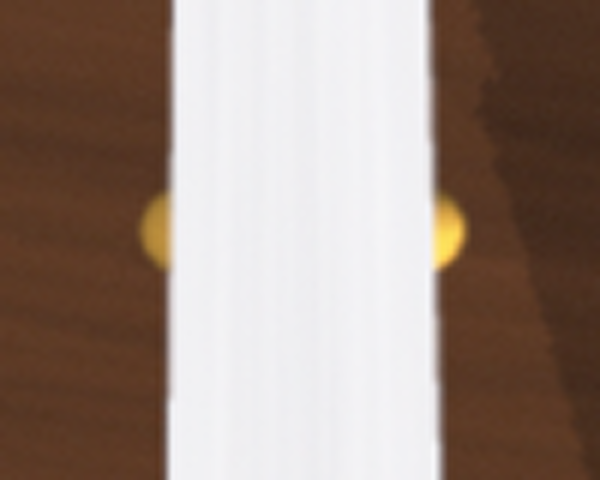

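Both brass domes stand out equally on the two sides, at crop columns 140 and 465. That works out to tips 21.2 mm from the axis, so both are fully out. The gap measures about 18 mm, and both beakers are upright. Handing in.

```bash
python3 - <<'E'
from h import *
s=sense();print(s['time_s'],s['wrist_force'].round(1),np.abs(s['qd']).max().round(2))
print(sign_off())
E
```

```text
16.65 [-0.5 -0.5 -0.1] 2.03
the job is handed in; nothing more can be done
None
```

The beaker now stands on the free half of the mat. The spark guard is locked at its third pair of holes (slide about 60 mm), with the pane about 18 mm from the spindle's cup. I handed the job in at 16.65 s; no verdict is reported.

- **Beaker:** the last fit puts it at about (515, -410) mm, with a tilt of about 0.01 rad. That is roughly 47 mm in -x and 29 mm in -y from the mat's centre, and 110 mm from the other beaker, which has not moved.
- **Guard:** I slid the tube from about 11 mm to 60 mm in one grasp, pressing the buttons in on the way past the 30 mm pair. The tube then stopped hard: pushing 3 mm further moved it only 0.5 mm while the force rose.
- **Buttons:** after release, both brass tips showed out equally, about 21 mm from the tube's axis, which is fully out.
- **Robot:** it was clear of everything at hand-in, with wrist force under 1 N.

**Disagreements and gaps:**
- **First lean failed:** a hand lean of 40° below level ran the arm into its joint limits, so I used 63° with the hand turned over.
- **Tin:** one rough check gave its position about 19 mm differently before and after. The beaker hid much of it in the first view, and nothing was seen to touch it, so I took this as a viewing effect and did not check again.
- **Other bystanders:** the former read within about 2 mm of its start. I did not re-measure the angle grinder, mallet or forming tool.

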